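# Switch on the stirring carousel with one fingertip run

## Task

Switch on all six stirring positions of the round station: start at the green dot and run a fingertip lightly along the curved row, flipping the six white paddles over one after another so that each leans well over towards the red paddle. Leave the red paddle as it is. Do not lift or shove the station, and do not disturb the vials on it or the glassware and instruments around it.

Things in the scene. Friction and masses are not known exactly. Their poses are not given: they have to be found in the camera images.
- station: Round white stirring station, 300 mm across, dark flat deck 60 mm above the bench, 3 kg, loose. Origin: centre of its underside, z up. Paddles stand on an arc of radius 120 mm on the robot's side: own x = -120 cos a, y = 120 sin a (mm) with a = 1.47 green dot; 1.05, 0.67, 0.29, -0.09, -0.47, -0.85 white paddles 1 to 6; -1.35 red paddle. The row thus runs from own +y to own -y
- start_mark (a point): Flat green dot, 20 mm across, on the deck (60 mm above the bench) where the row begins, 50 mm along the arc before the first white paddle
- paddle1 (a joint): The first white paddle counted from the green mark. Flat tab 16 mm wide across the row, 4 thick, 34 long from its hinge at deck level. 0 = upright (off, against its stop; tip 34 mm over the deck), 1.25 = other stop, leaning far over towards the red paddle (tip 11 mm); on above 0.6. Turns under 1 N, stays as left; starts at 0 to 0.12. A fingertip passing 13 to 25 mm over the deck flips it
- paddle1_hinge (a point): Middle of the hinge of the first white paddle, at deck level; does not move with the paddle. Pitch along the arc 46 mm
- paddle2 (a joint): The second white paddle counted from the green mark. Same size, values and behaviour as paddle1
- paddle2_hinge (a point): Middle of the hinge of the second white paddle, at deck level; does not move with the paddle. Pitch along the arc 46 mm
- paddle3 (a joint): The third white paddle counted from the green mark. Same size, values and behaviour as paddle1
- paddle3_hinge (a point): Middle of the hinge of the third white paddle, at deck level; does not move with the paddle. Pitch along the arc 46 mm
- paddle4 (a joint): The fourth white paddle counted from the green mark. Same size, values and behaviour as paddle1
- paddle4_hinge (a point): Middle of the hinge of the fourth white paddle, at deck level; does not move with the paddle. Pitch along the arc 46 mm
- paddle5 (a joint): The fifth white paddle counted from the green mark. Same size, values and behaviour as paddle1
- paddle5_hinge (a point): Middle of the hinge of the fifth white paddle, at deck level; does not move with the paddle. Pitch along the arc 46 mm
- paddle6 (a joint): The sixth white paddle counted from the green mark. Same size, values and behaviour as paddle1
- paddle6_hinge (a point): Middle of the hinge of the sixth white paddle, at deck level; does not move with the paddle. Pitch along the arc 46 mm
- red_paddle (a joint): The red paddle (heater) at the far end of the row, 60 mm along the arc past the sixth white one; same size and values as paddle1. It starts at 0 and must be left there
- red_paddle_hinge (a point): Middle of the hinge of the red paddle, at deck level
- vial1: Small sample vial, amber with a black cap, 20 mm across and 45 mm tall, 25 g, standing loose on the deck about 66 mm from the station's centre, inside the arc of paddles. Origin: centre of its underside
- vial2: Small sample vial, clear with a white cap, 20 mm across and 45 mm tall, 25 g, standing loose on the deck about 66 mm from the station's centre, inside the arc of paddles. Origin: centre of its underside
- vial3: Small sample vial, green with a blue cap, 20 mm across and 45 mm tall, 25 g, standing loose on the deck about 66 mm from the station's centre, inside the arc of paddles. Origin: centre of its underside
- flask: Glass conical flask, 82 mm across, 120 mm tall, on the bench left of the station. Origin: centre of its underside
- beaker: Glass beaker, 68 mm across, 90 mm tall, on the bench left of the station. Origin: centre of its underside
- wash_bottle: White wash bottle, 64 mm across, with red cap and spout 185 mm tall, on the bench right of the station. Origin: centre of its underside
- hygrometer: Round white dial hygrometer on a foot, 90 mm across, 92 mm tall, on the bench right of the station. Origin: centre of its underside
Mind the look-alikes: they are no part of the job. Of the things shaped like the vial2, the clear one is meant.

How it is judged:
By the outcome, as a careful person would: the job done as asked, in the order asked, and still so for the second after the job is handed in, with the robot touching nothing.
It also fails if it takes over 48 s, if anything falls off the work surface, if the arm or the gripper's body presses on something with over 40 N, if the wrist force passes 120 N, or if a joint passes its speed limit or range.

## Robot

A 6-joint arm with a two-finger parallel gripper is mounted at the origin on the work surface. World frame = base frame: x ahead of the robot, y to its left, z up, the work surface at z = 0. Lengths are in m, angles in degrees, forces in N, time in s.
With the tool pointing down it reaches from about 0.4 to 0.825 m from the base axis. Payload 7 kg.
Tool frame: the origin (TCP) lies on the centre line of the jaws, within the pads' length; the fingertips stand 19 mm ahead of it and the grasp point (between the pads) is the TCP (r.tip_extent is the distance from the TCP to the fingertips, in m); z points along the fingers, y is the line along which they close (so a half turn about z gives the same grasp; the last joint's range is limited). The gripper opens to 88 mm and grips with 3 to 60 N. Pads are 19 mm wide; open, the fingers measure 130 mm over their backs; the gripper's body (78 mm by 193 mm) begins 47 mm behind the grasp point.
Start: joints at [-57.175, 20.546, 0.682, 0, -70.136, -16.507], TCP at [0.19, -0.648, 0.246] pointing down, gripper open.
Joint ranges: [-176.03, 176.03], [-82.01, 121.73], [-58.28, 71.71], [-173.87, 95.51], [-174.79, -0.11], [-173.66, 173.66]. Speed limits (degrees/s): [136.94, 136.94, 172.46, 180, 180, 180].

## Interface

Orientations are given as [roll, pitch, yaw] about the fixed x, y, z axes, in that order (R = Rz(yaw) Ry(pitch) Rx(roll)).
In Python, from plant import r gives the robot as it stands. The module is installed in compiled form; this text tells all that it offers.
- The arm moves only by the tool jog_arm, never from a script. Its argument "deltas" is a list that holds one entry, the list of rows, each a list of 5 numbers: the opening, from -1 (shut) to 1 (fully open), then the shift along the world's x, y, z in cm, then the turn about the world's z in rad. In form: [[[claw, dx, dy, dz, turn], ...]]. A call has 1 to 8 rows; each row shifts and turns the commanded pose from where the row before left it; what a row does not reach is not made up. A row lasts 1/8 s, in which the tool goes at most 62.5 mm and 10.7 degrees, less where a joint would pass 70% of its speed; a pose out of reach is approached as far as the arm can. A call with a gripper value outside its range is refused whole. The fingers move at their own pace and stop on an object; "force" is the grip in N (left out, the last holds). Time passes only in rows, so rows that do not move let the fingers close. It gives the time, the measured TCP pose, the force, the opening and the grip force at its end, in the units of the state.
- r.get_state(): the state, without advancing time (a new reading comes with each control period).
- r.capture(name): name is "scene" or "top"; returns the picture (384x512x3 uint8, blue, green, red); there is no depth.
- r.camera_info(name): a dict with "fx", "fy", "cx", "cy" (pixels), "view" (4x4, takes a point from world to camera coordinates). Camera axes: x right, y up, looking along -z (the intrinsics and any distortion apply to the point x, -y, -z); pixel columns grow to the right and rows downward; lengths in m; the calibration is good to about 2 mm. A picture is of the moment at which its call begins. camera_info takes no time and is no camera call.
- r.close_job(): hands the job in; it is judged then, once.
The state is a dict: "time_s": time; "joints": joint angles; "qd": joint speeds; "joint_torque": joint torques, N m; "tcp_pos": TCP position; "eef_rot": TCP orientation; "contact_force": force on the tool from outside, world axes, zero at the start; "moment": the same for the moment, N m; "gripper_width": finger opening in m; "gripper_force": force on a finger pad.
Only numpy, scipy, OpenCV 4.12 (cv2) and the standard library are available. Lean on these libraries where they do the work, as an engineer would, in place of code of your own. Each camera call takes 0.05 s, during which the arm holds its last target. There are 200 camera calls.

## Working session

There is one attempt and no reset: what is moved stays moved. The work goes in short steps, Python scripts to look and compute and a tool call to move; the robot and the scene stay as the last step left them, time stands still between calls to the robot, and variables do not carry over. Pictures are saved under pics/ and viewed, at most 10 in all, crops included, and the job is handed in when it is done.

Besides the shell and the picture viewer there is one more tool, called after "Request:" as name(argument=value, ...) on one line, values as JSON. jog_arm: Moves the arm, as the interface text tells. Its arguments: {"type":"object","properties":{"deltas":{"type":"array"},"force":{"type":"number"}},"required":["deltas"]}

```bash
mkdir -p pics
python3 - <<'E'
from plant import r
import cv2
for n in("scene","top"):
    cv2.imwrite(f"pics/{n}0.png",r.capture(n)); i=r.camera_info(n); print(n,{k:(v.tolist() if hasattr(v,'tolist') else v) for k,v in i.items()})
s=r.get_state(); print(s["time_s"],s["tcp_pos"],s["eef_rot"],s["gripper_width"],r.tip_extent)
E
```

```text
scene {'fx': 360.6086477586933, 'fy': 360.6086477586933, 'cx': 251.35113558305363, 'cy': 189.04714903472996, 'view': [[-0.7596030734090292, 0.6501810029973695, -0.01636564110847893, 0.3790019453489131], [-0.5116547743446698, -0.5818509172765735, 0.6321858128388481, 0.19474531379872048], [0.40151284258148207, 0.4885838448063391, 0.7746439594009584, -1.1250258644812825], [0.0, 0.0, 0.0, 1.0]]}
top {'fx': 363.3124726134918, 'fy': 363.3124726134918, 'cx': 259.5684878890294, 'cy': 182.28958327872454, 'view': [[-0.02838201435596733, -0.9990206370741003, -0.033944483515831625, 0.029622676638038584], [0.9914136963712584, -0.03246977241080797, 0.1266672669913919, -0.4997585791949848], [-0.12764538342053708, -0.030057953683663038, 0.9913643000995016, -1.114828438184052], [0.0, 0.0, 0.0, 1.0]]}
0.1 [ 0.18951528 -0.64741301  0.24472878] [ 1.79913630e+02 -9.14725710e-03 -1.63686254e+02] 0.08766479826095966 0.019
```

View pics/top0.png

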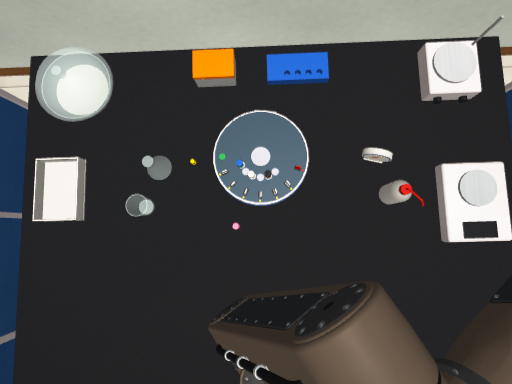

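View pics/scene0.png

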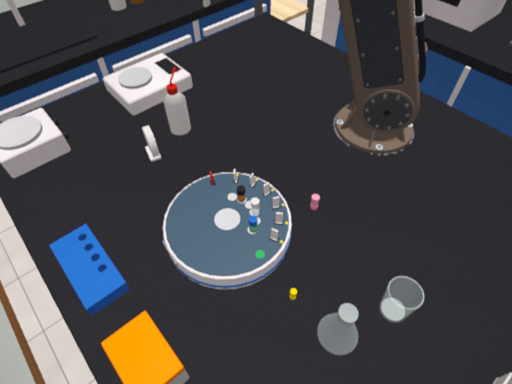

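The top view shows the station around px (261,157), with the green dot at about (222,156), the red paddle at about (298,168) and the vials inside the arc. I'll enlarge both views.

Run:
```python
import cv2
a=cv2.imread("pics/top0.png")[100:215,200:325]; cv2.imwrite("pics/topc.png",cv2.resize(a,None,fx=5,fy=5,interpolation=cv2.INTER_CUBIC))
a=cv2.imread("pics/scene0.png")[160:290,155:315]; cv2.imwrite("pics/scenec.png",cv2.resize(a,None,fx=4.5,fy=4.5,interpolation=cv2.INTER_CUBIC))
```

```text
(no output)
```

View pics/topc.png

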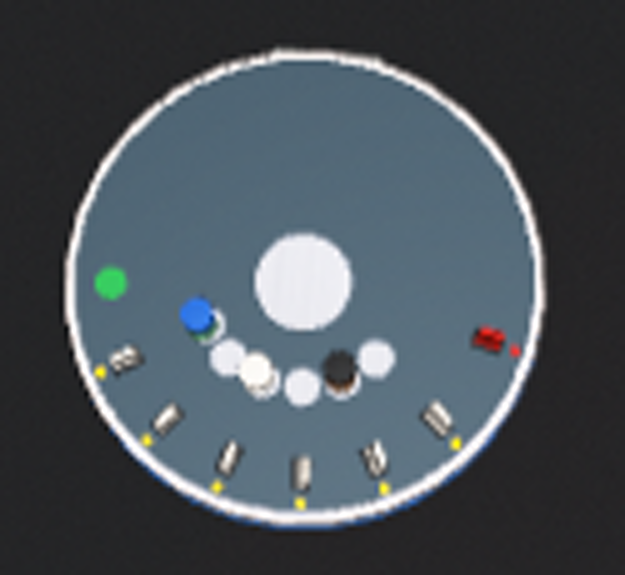

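View pics/scenec.png

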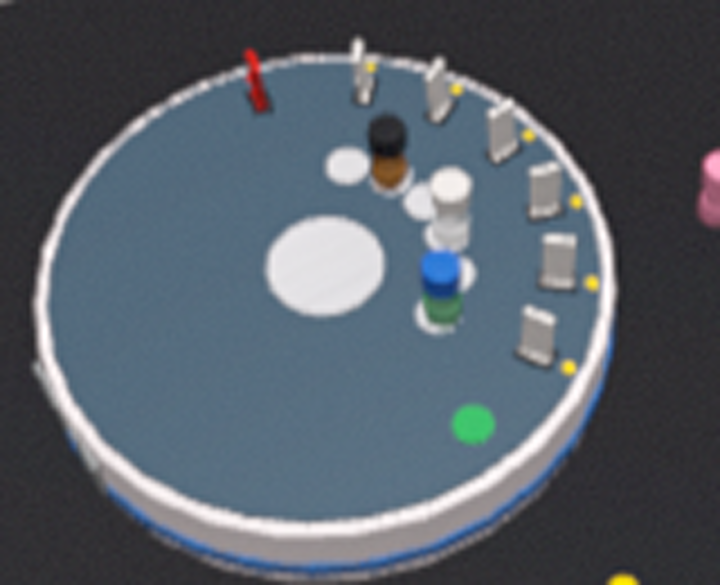

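The top crop gives the disc centre at (303,282), the green dot at (111,283) and yellow hinge dots at (100,371)…(456,443). The scene crop gives the centre at (326,266) and the green dot at (473,424). Next I fit the station pose.

```bash
cat > h.py <<'E'
from plant import r
import numpy as np
def proj(n,P):
    i=r.camera_info(n); P=np.atleast_2d(P); V=np.array(i["view"]); c=P@V[:3,:3].T+V[:3,3]
    return np.c_[i["cx"]-i["fx"]*c[:,0]/c[:,2], i["cy"]+i["fy"]*c[:,1]/c[:,2]]
def ray(n,uv,z):
    i=r.camera_info(n); V=np.array(i["view"]); d=np.array([(uv[0]-i["cx"])/i["fx"],-(uv[1]-i["cy"])/i["fy"],-1])
    R=V[:3,:3]; o=-R.T@V[:3,3]; w=R.T@d; return o+w*(z-o[2])/w[2]
E
python3 - <<'E'
from h import *
from scipy.optimize import least_squares
A=np.array([1.05,.67,.29,-.09,-.47,-.85,-1.35])
top=np.array([(303,282),(111,283),(100,371),(147,440),(217,487),(301,503),(384,489),(456,443),(516,351)],float); top=(top+.5)/5-.5+[200,100]
sc=np.array([(326,266),(473,424),(569,368),(592,283),(576,202),(529,135),(457,89),(371,67)],float); sc=(sc+.5)/4.5-.5+[155,160]
def pts(p):
    x,y,t,R=p; L=[(0,0),(-.12*np.cos(1.47),.12*np.sin(1.47))]+[(-R*np.cos(a),R*np.sin(a)) for a in A]
    L=np.array(L); c,s=np.cos(t),np.sin(t); return np.c_[x+c*L[:,0]-s*L[:,1],y+s*L[:,0]+c*L[:,1],np.full(len(L),.06)]
ft=lambda p:(proj("top",pts(p))-top).ravel()
fs=lambda p:(proj("scene",pts(p)[:8])-sc).ravel()
for f in(ft,fs,lambda p:np.r_[ft(p),fs(p)]):
    q=least_squares(f,[.6,0,0,.136]); print(q.x.round(4),np.abs(q.fun).max().round(2),np.sqrt((q.fun**2).mean()).round(2))
p=q.x; R=p[3]; p[3]=.12; H=pts(p); print("dot,hinges",H[1:].round(4).tolist())
for nm,u in dict(blue=(198,314),clear=(256,370),amber=(340,368)).items():
    w=ray("top",(np.array(u)+.5)/5-.5+[200,100],.105); print(nm,w.round(3),np.hypot(*(w[:2]-p[:2])).round(3))
for nm,u,z in(("wash",(405,189),.18),("hyg",(377,155),.09),("flask",(148,161),.12),("beak",(146,206),.09),("yel",(193,161),.02),("pink",(236,226),.03)): print(nm,ray("top",u,z).round(3))
E
```

```text
[ 0.5792  0.0089 -0.1326  0.1381] 0.15 0.08
[ 0.5796  0.0083 -0.1315  0.1379] 0.23 0.09
[ 0.5794  0.0085 -0.1324  0.1379] 0.32 0.14
dot,hinges [[0.5832, 0.1285, 0.06], [0.534, 0.1196, 0.06], [0.496, 0.0948, 0.06], [0.47, 0.0577, 0.06], [0.4595, 0.0136, 0.06], [0.4662, -0.0312, 0.06], [0.489, -0.0704, 0.06], [0.5379, -0.1041, 0.06]]
blue [0.553 0.071 0.105] 0.068
clear [0.518 0.037 0.105] 0.068
amber [ 0.517 -0.012  0.105] 0.065
wash [ 0.45  -0.383  0.18 ]
hyg [ 0.564 -0.341  0.09 ]
flask [0.564 0.341 0.12 ]
beak [0.432 0.356 0.09 ]
yel [0.578 0.228 0.02 ]
pink [0.366 0.092 0.03 ]
```

Request:
jog_arm(deltas=[[[-1,2.4,4.8,0.5,-0.02],[-1,2.4,4.8,0.5,-0.02],[-1,2.4,4.8,0,-0.02],[-1,2.4,4.8,0,-0.02],[-1,2.4,4.8,0,-0.02],[-1,2.4,4.8,0,-0.02],[-1,2.4,4.8,0,-0.02],[-1,2.4,4.8,0,-0.02]]], force=10)

```text
time_s: 1.1
tcp_pos: [0.3819, -0.2621, 0.2555]
eef_rot: [180.0, 0.0, -172.9]
contact_force: [1.1, -0.4, 0.6]
gripper_width: 0.013
gripper_force: 0.0
```

Request:
jog_arm(deltas=[[[-1,2.4,4.8,0,-0.02],[-1,2.4,4.8,0,-0.02],[-1,2.4,4.8,0,-0.02],[-1,2.4,4.8,0,-0.02],[-1,2.4,4.8,0,-0.02],[-1,2.4,4.8,0,-0.02],[-1,2.4,4.8,0,-0.02],[-1,0,0,0,0]]])

```text
time_s: 2.1
tcp_pos: [0.5506, 0.075, 0.2545]
eef_rot: [-180.0, -0.1, 179.3]
contact_force: [-0.5, 0.3, -0.6]
gripper_width: 0.0005
gripper_force: 0.0
```

Request:
jog_arm(deltas=[[[-1,1.6,2.8,0,-0.02],[-1,1.6,2.7,0,0],[-1,0,0,-4,0],[-1,0,0,-4,0],[-1,0,0,-4,0],[-1,0,0,-1.5,0],[-1,0,0,0,0],[-1,0,0,0,0]]])

```text
time_s: 3.1
tcp_pos: [0.5826, 0.1274, 0.1222]
eef_rot: [179.9, 0.1, 178.0]
contact_force: [-0.8, 0.0, 0.7]
gripper_width: 0.0007
gripper_force: 0.0
```

Run:
```python
from h import *
import cv2
a=r.capture("scene")[130:290,155:335]; cv2.imwrite("pics/s2.png",cv2.resize(a,None,fx=4,fy=3.7))
s=r.get_state(); print(s["tcp_pos"],s["eef_rot"],s["contact_force"])
P=s["tcp_pos"][:2]; T=-0.1324; c=np.array([.5794,.0085])
a=np.linspace(1.47,-1.11,25)[1:]; th=np.pi-a+T
W=c+.122*np.c_[np.cos(th),np.sin(th)]
q=np.array(P)
for w in W:
    d=np.round((w-q)*100,1); q=q+d/100; print(d.tolist(),end=' ')
```

```text
[0.58261561 0.12754964 0.12234723] [1.79930158e+02 1.42319504e-01 1.77993234e+02] [ 0.26356485 -0.238775    0.19490522]
[-1.2, 0.3] [-1.3, -0.2] [-1.3, -0.3] [-1.3, -0.5] [-1.1, -0.5] [-1.1, -0.7] [-1.1, -0.8] [-0.9, -1.0] [-0.8, -1.0] [-0.8, -1.1] [-0.6, -1.1] [-0.4, -1.3] [-0.4, -1.2] [-0.2, -1.3] [-0.0, -1.3] [0.1, -1.3] [0.2, -1.3] [0.3, -1.3] [0.5, -1.2] [0.7, -1.2] [0.7, -1.0] [0.9, -1.0] [0.9, -0.9] [1.1, -0.8]
```

View pics/s2.png

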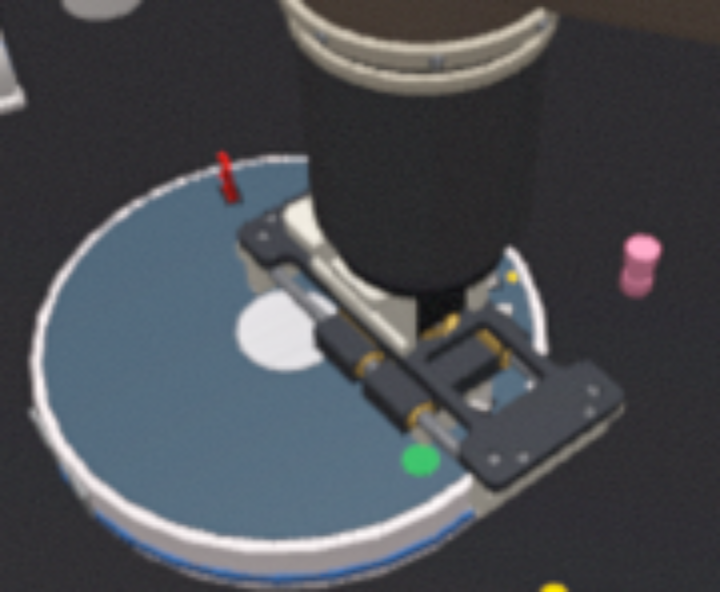

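The picture shows the gripper low over the green-dot end, with its bar radial and nothing touching. I descend to 16 mm over the deck.

Request:
jog_arm(deltas=[[[-1,0,0.3,-1.4,0],[-1,0,0,-1.3,0],[-1,0,0,0,0],[-1,0,0,0,0]]])

```text
time_s: 3.65
tcp_pos: [0.5816, 0.1302, 0.0934]
eef_rot: [-180.0, -0.0, 178.0]
contact_force: [0.8, -0.1, 0.2]
gripper_width: 0.0005
gripper_force: 0.0
```

Request:
jog_arm(deltas=[[[-1,-1.2,0.0,0.1,0.108],[-1,-1.3,-0.2,0,0.108],[-1,-1.3,-0.3,0,0.108],[-1,-1.3,-0.5,0,0.108],[-1,-1.1,-0.5,0,0.108],[-1,-1.1,-0.7,0,0.108],[-1,0,0,0,0],[-1,0,0,0,0]]])

```text
time_s: 4.65
tcp_pos: [0.5092, 0.1085, 0.0949]
eef_rot: [-180.0, 0.0, -145.0]
contact_force: [-0.2, -0.5, 1.9]
gripper_width: 0.0008
gripper_force: 0.5
```

Run:
```python
from h import *
s=r.get_state(); d=np.array(s["tcp_pos"][:2])-[.5794,.0085]
print(np.hypot(*d), "a=",np.pi-0.1324-np.arctan2(d[1],d[0]), s["eef_rot"][2],"want a .825 yaw -145", s["contact_force"])
```

```text
0.12217215152090107 a= 0.8259244051548653 -145.01417996495812 want a .825 yaw -145 [-0.24622788 -0.46825188  1.8768532 ]
```

On track (radius 122 mm, tip 16 mm over the deck). Continuing the sweep.

Request:
jog_arm(deltas=[[[-1,-1.1,-0.8,0,0.108],[-1,-0.9,-1.0,0,0.108],[-1,-0.8,-1.0,0,0.108],[-1,-0.8,-1.1,0,0.108],[-1,-0.6,-1.1,0,0.108],[-1,-0.4,-1.3,0,0.108],[-1,-0.4,-1.2,0,0.108],[-1,0,0,0,0]]])

```text
time_s: 5.65
tcp_pos: [0.4589, 0.033, 0.0947]
eef_rot: [-180.0, 0.0, -101.7]
contact_force: [-0.7, 0.0, 0.8]
gripper_width: 0.0005
gripper_force: 0.2
```

Run:
```python
from h import *
import cv2
s=r.get_state(); d=np.array(s["tcp_pos"])[:2]-[.5794,.0085]
print(np.hypot(*d), "a=",np.pi-0.1324-np.arctan2(d[1],d[0]), s["eef_rot"][2],"want a .0725", s["contact_force"])
a=r.capture("scene")[130:290,155:335]; cv2.imwrite("pics/s3.png",cv2.resize(a,None,fx=4,fy=3.7))
```

```text
0.12296359381914816 a= 0.06788456440451451 -101.7424716699829 want a .0725 [-0.6917061   0.02479559  0.84791219]
```

View pics/s3.png

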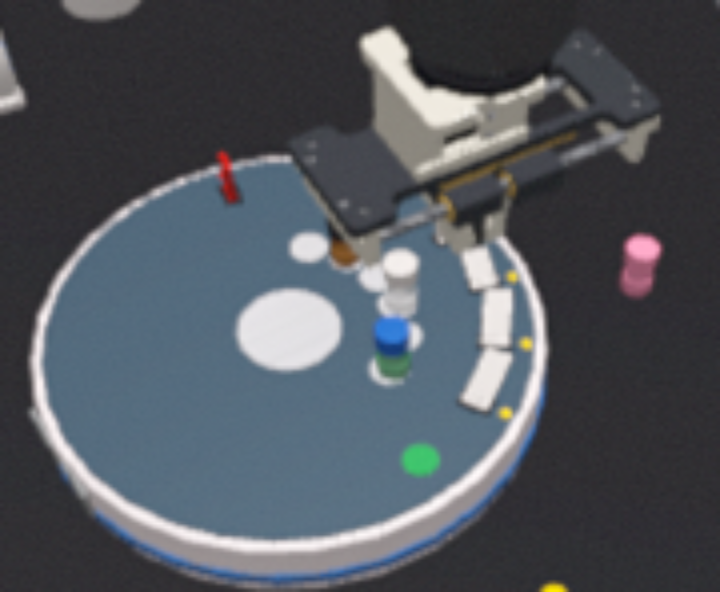

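Paddles 1–3 (at about (485,378), (496,318) and (479,268)) are lying over, the vials stand in place, and the station hasn't shifted. Continuing.

Request:
jog_arm(deltas=[[[-1,-0.1,-1.3,0,0.108],[-1,0.0,-1.3,0,0.108],[-1,0.1,-1.3,0,0.108],[-1,0.2,-1.3,0,0.108],[-1,0.3,-1.3,0,0.108],[-1,0.5,-1.2,0,0.108],[-1,0.7,-1.2,0,0.108],[-1,0,0,0,0]]])

```text
time_s: 6.7
tcp_pos: [0.4765, -0.0558, 0.0945]
eef_rot: [-180.0, -0.0, -58.5]
contact_force: [1.0, -0.4, 1.0]
gripper_width: 0.0004
gripper_force: 0.3
```

Run:
```python
from h import *
s=r.get_state(); d=np.array(s["tcp_pos"])[:2]-[.5794,.0085]
g=np.pi-0.1324+1.11; w=np.array([.5794,.0085])+.122*np.array([np.cos(g),np.sin(g)])
print(np.hypot(*d), "a=",(np.pi-0.1324-np.arctan2(d[1],d[0])+np.pi)%(2*np.pi)-np.pi, s["eef_rot"][2],"want a -.68", s["contact_force"],"to end",w-s["tcp_pos"][:2])
```

```text
0.12134234549142316 a= -0.6909172458692812 -58.47024425935754 want a -.68 [ 0.96818823 -0.43293103  1.00196941] to end [ 0.03470366 -0.03685442]
```

Last stretch, then straight up, and back towards the robot at height.

Request:
jog_arm(deltas=[[[-1,0.7,-1.0,0,0.108],[-1,0.9,-1.0,0,0.108],[-1,0.8,-0.8,0,0.1],[-1,1.0,-0.8,0,0.1],[-1,0,0,0,0],[-1,0,0,1,0],[-1,0,0,3,0],[-1,0,0,4,0]]])

```text
time_s: 7.7
tcp_pos: [0.5086, -0.0914, 0.1754]
eef_rot: [179.9, 0.1, -34.6]
contact_force: [0.7, -0.6, -0.5]
gripper_width: 0.0005
gripper_force: 0.0
```

Request:
jog_arm(deltas=[[[-1,0,0,4,0],[-1,0,0,4,0],[-1,-1.5,-3,0,0],[-1,-3,-4,0,0],[-1,-3,-4,0,0],[-1,-3,-4,0,0],[-1,-3,-4,0,0],[-1,0,0,0,0]]])

```text
time_s: 8.7
tcp_pos: [0.3725, -0.2831, 0.2553]
eef_rot: [-180.0, -0.0, -34.8]
contact_force: [0.3, 0.5, -0.3]
gripper_width: 0.0006
gripper_force: 0.0
```

Run:
```python
from h import *
import cv2
a=r.capture("scene")[110:290,135:335]; b=r.capture("top")[100:215,185:325]
cv2.imwrite("pics/f.png",np.vstack([cv2.resize(a,(400,360)),cv2.resize(a[:1],(400,4))]) if 0 else np.hstack([cv2.resize(a,(400,360),interpolation=2),cv2.resize(b,(400,360),interpolation=2)]))
cv2.imwrite("pics/f_scene.png",cv2.resize(a,None,fx=3.3,fy=3.3,interpolation=2))
```

```text
(no output)
```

View pics/f.png

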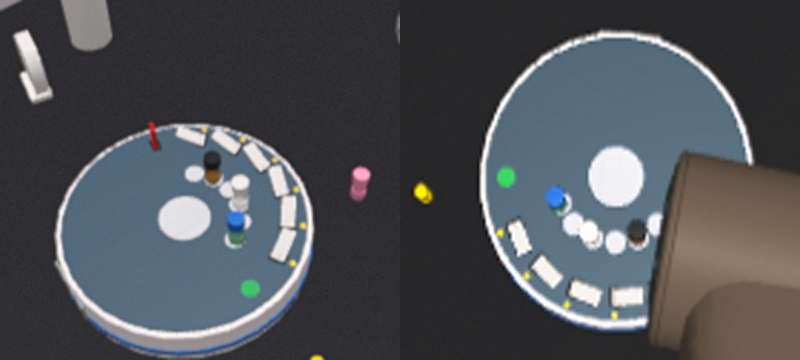

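The left panel shows all six white paddles flat over, from (283,245) round to (190,135). The red paddle at (154,136) is upright, and the vials and station are in place. Handing in.

```bash
python3 -c "
from plant import r
print(r.close_job())"
```

```text
the job is handed in; nothing more can be done
None
```

All six white paddles are flipped over towards the red one, which is still upright; the last pictures show the vials and station where they were, and the job was handed in at about 9 s.

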